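Back off the probe clamp ring, counting its turns

ROBOT

A 6-joint arm with a two-finger parallel gripper is mounted at the origin on the work surface. World frame = base frame: x ahead of the robot, y to its left, z up, the work surface at z = 0. Lengths are in mm, angles in degrees, forces in N, time in s.
With the tool pointing down it reaches from about 350 to 850 mm from the base axis. Payload 8.1 kg.
Tool frame: the origin (TCP) lies between the finger pads; the fingertips stand 22 mm ahead of it and the grasp point (between the pads) lies 3 mm ahead of it; z points along the fingers, y is the line along which they close (so a half turn about z gives the same grasp; the last joint's range is limited). The gripper opens to 85 mm and grips with 20 to 120 N. Pads are 22 mm wide; open, the fingers measure 114 mm over their backs; the gripper's body (76 mm by 85 mm) begins 54 mm behind the grasp point. The pads swing forward as they close: fully open they stand 13 mm farther back than shut.
Start: joints at [64.263, 7.471, 85.268, -0, 87.261, -4.893], TCP at [213.476, 560.744, 253.292] pointing down, gripper open.
Joint ranges: [-169.43, 169.43], [-51.17, 129.36], [1.28, 143.12], [-76.62, 256.62], [0, 156.53], [-152.29, 152.29]. Speed limits (degrees/s): [136.94, 136.94, 159.86, 180, 180, 180].

INTERFACE

Orientations are given as [roll, pitch, yaw] about the fixed x, y, z axes, in that order (R = Rz(yaw) Ry(pitch) Rx(roll)).
In Python, from bench import sense, snapshot, calibration, hand_in gives the robot as it stands.
- The arm moves only by the shell command python3 -m crank 'ROWS' [FORCE]. ROWS is JSON, a list of rows, each a list of 5 numbers: the shift along the tool's x, y, z in cm, then the turn about the tool's z in rad, then the finger opening in cm, from 0 to 8.54. A call has 1 to 20 rows; each row is the pose to reach, as a shift and turn from the pose commanded when the call began, along the tool's axes at that moment; what a row does not reach only later rows make up. A row lasts 1/10 s, in which the tool goes at most 50 mm and 8.59 degrees, less where a joint would pass 70% of its speed; a pose out of reach is approached as far as the arm can. A call with a gripper value outside its range is refused whole. The fingers move at their own pace and stop on an object; FORCE is the grip in N (left out, the last holds). Time passes only in rows, so rows that repeat a pose let the fingers close. It gives the time, the measured TCP pose, the force, the opening and the grip force at its end, in the units of the state.
- sense(): the state, without advancing time (a new reading comes with each control period).
- snapshot(name): name is "scene" or "side" or "wrist"; returns (picture, depth): 384x512x3 uint8, red, green, blue; 384x512 float32, mm along the optical axis (not along the pixel's ray), 0 where there is no reading.
- calibration(name): a dict with "fovy" (degrees; the focal length in pixels is half the picture's height over the tangent of half this angle, whatever the lens; pixels are square), "cx", "cy" (the principal point, pixels), "rvec" (rotation vector, rad) and "tvec" (3), from world to camera coordinates, as OpenCV has them; the wrist camera has in their place "tool_from_camera" (4x4, takes a point from camera to tool coordinates, whose origin is the TCP and whose axes are the flange's). Camera axes: x right, y down, z forward; pixel columns grow to the right and rows downward; lengths in mm; the calibration is good to about 2 mm. A picture is of the moment at which its call begins: read the wrist's pose just before it. calibration takes no time and is no camera call.
- hand_in(): hands the job in; it is judged then, once.
The state is a dict: "time": time; "joint_pos": joint angles; "qd": joint speeds; "joint_efforts": joint torques, N m; "tool_pos": TCP position; "tcp_rot": TCP orientation; "ft_force": force on the tool from outside, world axes, zero at the start; "wrist_torque": the same for the moment, N m; "finger_gap": finger opening in mm; "grip_force": force on a finger pad.
Only numpy, scipy, OpenCV 4.12 (cv2) and the standard library are available. Lean on these libraries where they do the work, as an engineer would, in place of code of your own. Each camera call takes 0.05 s, during which the arm holds its last target. There are 200 camera calls.

TASK

Loosen the black knurled clamp ring on top of the green and grey calibrator by pushing its rim round anticlockwise (seen from above) with a fingertip or the outside of the fingers, without gripping anything. Keep turning until the white mark on the ring has come round to the red pointer for the second time, stop it there at the pointer, and take the hand away. Leave the blue probe standing in the middle of the ring, and the meter, cap and screwdriver lying about, where they are.

Things in the scene. Friction and masses are not known exactly. Their poses are not given: they have to be found in the camera images.
- ring (a joint): Turn of the ring about its vertical axis, rad, growing anticlockwise seen from above. The mark stands at the pointer at 0, 6.283 and 12.566; the ring starts between 0.8 and 4.5, so the mark's first arrival is at 6.283 and its second at 12.566. Stops at 0 (tight) and 20. Stiff (0.06 N m, about 1.1 N at the rim): it stays where it is left, and does not rise as it turns.
- ring_center (a point): On the ring's vertical axis, level with its top face, 28 mm above the deck. Black ring 107 mm in diameter over its knurl, 26 mm tall: 40 upright steel ridges, outermost 53.7 mm from the axis, about 3 to 26 mm above the deck. Inner diameter 48 mm. The deck round it is free to 95 mm from the axis. Axes: the calibrator's, x towards the pointer, y along the long side of the deck, z up.
- ring_mark (a point): Point on the white radial mark on the ring's top face (26 mm long, 10 mm wide), 45 mm from the ring's axis; it goes round with the ring.
- pointer (a point): Tip of the flat red wedge painted on the calibrator's deck, 66 mm from the ring's axis, pointing at the ring. The flat deck is 120 mm above the table and runs x -130 to 130, y -150 to 250 mm from the ring's axis (in the ring_center axes); a carrying handle 35 mm tall crosses it at y 235 mm.
- probe_mid (a point): Centre of the loose blue humidity probe, 31 mm above its lower end: 62 mm tall, 26 mm in diameter at its shoulder and 20 mm at its top. It stands in the 32 mm wide square brass port in the middle of the ring; its top is 70 mm above the deck. To be left alone.
- meter: Loose white hand-held meter lying on the deck, 110 x 55 x 24 mm with a steel 12 mm stub 30 mm long at its +x end; origin at the centre of its underside. To be left alone.
- cap: Loose blue plastic cap, 34 mm in diameter, 30 mm tall, standing on the deck; origin at the centre of its underside. To be left alone.
- screwdriver: Loose screwdriver with a red handle, lying on the table to the right of the calibrator along its own x; about 200 mm long. To be left alone.
Things that resemble listed ones, but are neither listed nor needed, are in the scene too. What is shaped like the part that bears probe_mid but brown is not meant.

How it is judged:
By the outcome, as a careful person would: the job done as asked, in the order asked, and still so for the second after the job is handed in, with the robot touching nothing.
It also fails if it takes over 61 s, if anything falls off the work surface, if the arm or the gripper's body presses on something with over 40 N, if the wrist force passes 120 N, or if a joint passes its speed limit or range.

## Working session

There is one attempt and no reset: what is moved stays moved. The work goes in short steps, Python scripts to look and compute and a shell command to move; the robot and the scene stay as the last step left them, time stands still between calls to the robot, and variables do not carry over. Pictures are saved under pics/ and viewed, at most 10 in all, crops included, and the job is handed in when it is done.

```bash
ls; mkdir -p pics
cat > h.py <<'E'
import numpy as np,cv2
from bench import sense,snapshot,calibration
def K(c):
    f=192/np.tan(np.radians(c['fovy']/2)); return np.array([[f,0,c['cx']],[0,f,c['cy']],[0,0,1]])
from scipy.spatial.transform import Rotation as Ro
def cam(name,s=None):
    c=calibration(name)
    if 'rvec' in c:
        R=cv2.Rodrigues(np.array(c['rvec'],float))[0]; t=np.array(c['tvec'],float).ravel(); return K(c),R.T,-R.T@t
    T=np.array(c['tool_from_camera']); Rt=Ro.from_euler('xyz',s['tcp_rot'],degrees=True).as_matrix()
    return K(c),Rt@T[:3,:3],Rt@T[:3,3]+np.array(s['tool_pos'])
def ray(cm,u,v,z):
    k,R,o=cm; d=R@np.linalg.inv(k)@np.array([u,v,1.]); return o+d*(z-o[2])/d[2]
def proj(cm,p):
    k,R,o=cm; q=k@(R.T@(np.array(p)-o)); return q[:2]/q[2]
E
python3 - <<'E'
from h import *
s=sense();print(s)
ims=[]
for n in("scene","side","wrist"):
    p,d=snapshot(n);np.savez('/tmp/'+n,p=p,d=d);cv2.imwrite(f'pics/{n}0.png',p[:,:,::-1]);print(n,calibration(n))
E
```

```text
pics
{'time': 0.0, 'joint_pos': array([ 6.42623543e+01,  7.51503929e+00,  8.53285812e+01, -2.88786503e-04,
        8.72613818e+01, -4.89148944e+00]), 'qd': array([-0.07195606, -0.05039696,  0.017781  ,  0.10847103, -0.01952932,
       -0.02869839]), 'joint_efforts': array([-1.47740418e-03, -5.69388986e+01, -5.00555956e+01, -3.67867324e-04,
        1.46347174e-02, -4.48419814e-05]), 'tool_pos': array([213.26246733, 560.28277687, 252.25179909]), 'tcp_rot': array([-1.79895355e+02, -8.66605083e-03,  1.59153850e+02]), 'ft_force': array([-0.59206782,  0.90363873,  1.67760761]), 'wrist_torque': array([ 0.03571645,  0.040244  , -0.02025185]), 'grip_force': 0.0, 'finger_gap': 85.4566849465256}
scene {'fovy': 45.44592383799326, 'cx': 253.1497051812029, 'cy': 188.61401016019326, 'rvec': array([ 0.92290967,  2.51964072, -1.06804302]), 'tvec': array([ 549.71640373, -160.1419481 , 1545.99537162])}
side {'fovy': 43.76433941208286, 'cx': 255.0457884846247, 'cy': 186.56646126742066, 'rvec': array([ 2.45250374, -0.05615301,  0.02910457]), 'tvec': array([-634.8063747 ,   21.23882288, 1409.90973325])}
wrist {'fovy': 61.26143135866483, 'cx': 248.82028079724984, 'cy': 187.73262377371867, 'tool_from_camera': array([[-5.34765763e-04, -9.55528688e-01, -2.94897677e-01,
         7.52273947e+01],
       [ 9.99999856e-01, -5.23310338e-04, -1.17761675e-04,
        -1.07443360e+00],
       [-4.17983443e-05, -2.94897698e-01,  9.55528831e-01,
        -1.20939831e+02],
       [ 0.00000000e+00,  0.00000000e+00,  0.00000000e+00,
         1.00000000e+00]])}
```

View pics/scene0.png

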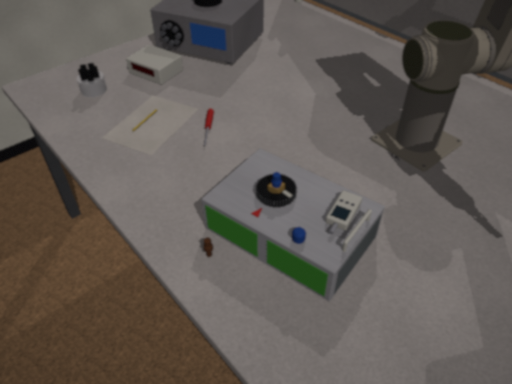

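View pics/wrist0.png

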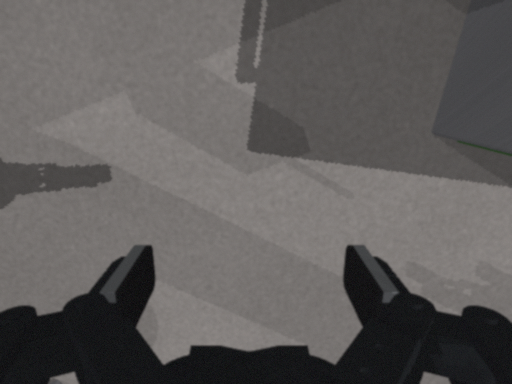

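The scene view shows the black ring at about (276,190) with the blue probe in it. The red pointer is at (258,212), the white mark near (288,194), the cap at (299,235) and the meter at (343,210). Lookalikes are the brown probe at (207,246), the black knob on the grey box at (172,33) and the dark disc on that box at (207,2). My choice is the ring at (276,190).

Run:
```python
from h import *
s=sense()
for n in("scene","side"):
    z=np.load(f'/tmp/{n}.npz');p=z['p'];c=cam(n)
    hsv=cv2.cvtColor(p,cv2.COLOR_RGB2HSV)
    for nm,m,zz in(("red",((hsv[...,0]<8)|(hsv[...,0]>172))&(hsv[...,1]>130)&(hsv[...,2]>70),120),("blue",(abs(hsv[...,0].astype(int)-115)<12)&(hsv[...,1]>150)&(hsv[...,2]>50),185),("dark",(hsv[...,2]<35),148)):
        k,l,st,ce=cv2.connectedComponentsWithStats(m.astype(np.uint8))
        for i in range(1,k):
            if st[i,4]>15: print(n,nm,st[i],ce[i].round(1),ray(c,*ce[i],zz).round(0))
p=np.load('/tmp/scene.npz')['p'][140:290,190:390];q=np.load('/tmp/side.npz')['p']
cv2.imwrite('pics/c1.png',cv2.resize(p[:,:,::-1],None,fx=4,fy=4,interpolation=cv2.INTER_CUBIC))
```

```text
scene red [206 109   7  19  97] [209.  117.9] [ 542. -425.  120.]
scene red [253 209   8   7  29] [256.6 212.5] [690. -16. 120.]
scene blue [191  24  34  26 646] [207.9  36.1] [ 288. -773.  185.]
scene blue [272 173  10  14  93] [276.2 179.4] [618. -24. 185.]
scene blue [293 228  12  15 140] [298.2 234.8] [702. 143. 185.]
scene dark [194   0  27   7 151] [206.9   2.4] [   59. -1103.   148.]
scene dark [493   0  19  14 147] [502.7   5. ] [-874. -232.  148.]
scene dark [162  20  22  27 244] [173.1  32.2] [ 330. -956.  148.]
scene dark [496  20   7   9  24] [498.8  24.7] [-686. -144.  148.]
scene dark [428  22  43  17 531] [449.4  30.1] [-498. -246.  148.]
scene dark [404  40  18  39 560] [412.5  58.9] [-202. -203.  148.]
scene dark [ 80  64  18  17 203] [88.3 72.3] [ 723. -891.  148.]
scene dark [134  66  18   8  35] [142.5  69.3] [ 569. -783.  148.]
scene dark [411  81  44  13 134] [430.8  89.2] [-81. -43. 148.]
scene dark [  0 135  46  27 431] [ 20.  148.4] [1060. -627.  148.]
scene dark [ 53 175   7  15  19] [ 56.3 181.9] [1037. -423.  148.]
scene dark [257 176  35  30 488] [269.8 193.7] [639. -23. 148.]
scene dark [282 176  13  18 125] [288.8 184.3] [579. -17. 148.]
side red [269 160  11   6  42] [275. 163.] [690. -16. 120.]
side red [175 357  32  27 359] [192.4 371.6] [ 480. -577.  120.]
side blue [260 122  10  13 117] [264.5 128.1] [663.  57. 185.]
side blue [241 150  10  15 109] [245.4 156.7] [607. -49. 185.]
side dark [101   0  16  22 169] [108.9   7.8] [125. 766. 148.]
side dark [123   0   6   8  38] [125.8   3.3] [184. 796. 148.]
side dark [ 220    0  107   35 2004] [270.   14.2] [724. 700. 148.]
side dark [257  54  27  16 307] [269.9  61.4] [704. 413. 148.]
side dark [227 151  38  32 650] [245.7 167.2] [607. -53. 148.]
```

View pics/c1.png

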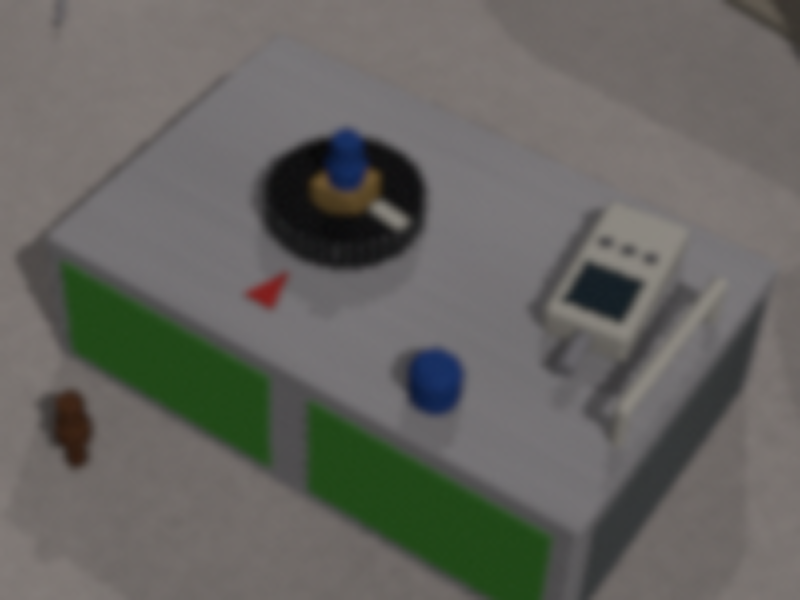

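View pics/side0.png

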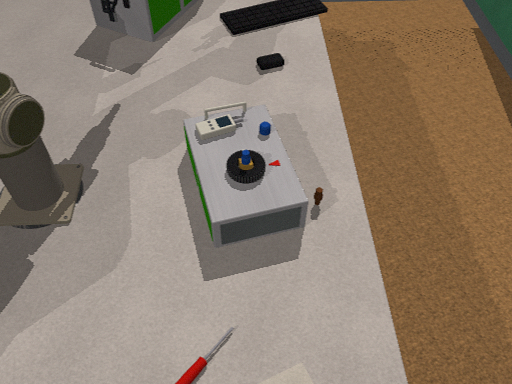

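The crop confirms the ring, with the mark roughly a quarter turn past the pointer, and the side view agrees. Next I'll estimate the ring centre and the mark angle.

```bash
cat >> h.py <<'E'
def toolshift(target,s=None):
    s=s or sense(); R=Ro.from_euler('xyz',s['tcp_rot'],degrees=True).as_matrix()
    return (R.T@(np.array(target)-s['tool_pos'])/10).round(2)
E
python3 - <<'E'
from h import *
a,b=cam('scene'),cam('side')
print(ray(a,276,191,135),ray(b,246,167,135))
print('tip',ray(a,190+288/4,140+272/4,120),'mark',ray(a,190+390/4,140+215/4,148))
C=np.array([607,-35,250]);y=np.radians(-30)
print(toolshift(C-40*np.array([np.cos(y),np.sin(y),0])))
E
```

```text
[611.582535   -30.09993806 135.        ] [608.06543467 -40.64740738 135.        ]
tip [669.53826516 -18.53923848 120.        ] mark [605.08499993   5.97779921 148.        ]
[-54.03 -41.     0.3 ]
```

```bash
python3 -m crank '[[-13,-10,0,0.7,0],[-54.3,-43,0.3,1.4,0],[-54.3,-43,0.3,2.1,0],[-54.3,-43,0.3,2.8,0],[-54.3,-43,0.3,2.8,0],[-54.3,-43,0.3,2.8,0],[-54.3,-43,0.3,2.8,0],[-54.3,-43,0.3,2.8,0],[-54.3,-43,0.3,2.8,0],[-54.3,-43,0.3,2.8,0],[-54.3,-43,0.3,2.8,0],[-54.3,-43,0.3,2.8,0],[-54.3,-43,0.3,2.8,0],[-54.3,-43,0.3,2.8,0],[-54.3,-43,0.3,2.8,0],[-54.3,-43,0.3,2.8,0],[-54.3,-43,0.3,2.8,0],[-54.3,-43,0.3,2.8,0],[-54.3,-43,0.3,2.8,0],[-54.3,-43,0.3,2.8,0]]' 40
python3 - <<'E'
from h import *
s=sense();print(s['joint_pos'].round(1),s['tcp_rot'],s['tool_pos'])
p,d=snapshot('wrist');np.savez('/tmp/w1',p=p,d=d)
cv2.imwrite('pics/w1.png',p[:,:,::-1])
E
```

```text
time: 2.15
tool_pos: [567.7, -34.3, 249.9]
tcp_rot: [-180.0, 0.0, -1.4]
ft_force: [0.1, 0.6, 0.4]
finger_gap: -0.2
grip_force: 0.0
[-8.6  2.8 90.6  0.  86.7 82.7] [-1.79994001e+02  3.89270654e-02 -1.36132977e+00] [567.73517068 -34.32206289 249.92618678]
```

View pics/w1.png

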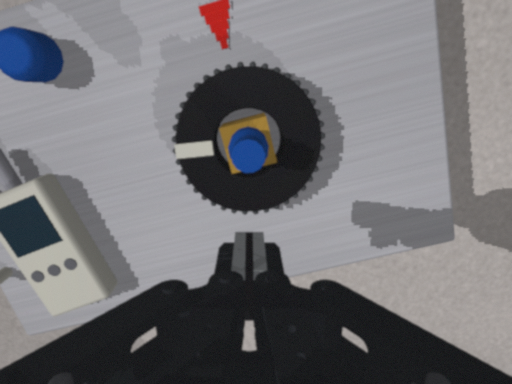

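The wrist view shows the ring centred near (249,138), with the white mark pointing left at (195,150). The red pointer's tip is at (226,48) and the closed fingers are at (249,240).

```bash
cat >> h.py <<'E'
def markang(p,s,C,PA):
    """ring-mark angle past the pointer, from white pixels in annulus 34..52 on the top face"""
    c=cam('wrist',s); hsv=cv2.cvtColor(p,cv2.COLOR_RGB2HSV)
    vv,uu=np.nonzero((hsv[...,2]>120)&(hsv[...,1]<90))
    k,R,o=c; d=R@np.linalg.inv(k)@np.stack([uu,vv,np.ones(len(uu))]); P=o[:,None]+d*((148-o[2])/d[2])
    q=P[:2]-np.array(C)[:2,None]; r=np.hypot(*q); w=(r>30)&(r<49)
    if w.sum()<10: return None,w.sum()
    z=(q[0,w]+1j*q[1,w]); a=np.angle(np.mean(z)); return np.degrees((a-PA)%(2*np.pi)),w.sum(), abs(np.mean(z)), np.degrees(np.ptp(np.angle(z/np.mean(z))))
E
python3 - <<'E'
from h import *
s=sense();z=np.load('/tmp/w1.npz');p,d=z['p'],z['d'];c=cam('wrist',s)
m=(p.max(2)<45).astype(np.uint8);m[225:]=0
k,l,st,ce=cv2.connectedComponentsWithStats(m);i=1+np.argmax(st[1:,4]);print(st[i],ce[i])
cn,_=cv2.findContours((l==i).astype(np.uint8),cv2.RETR_EXTERNAL,cv2.CHAIN_APPROX_NONE)
h=cv2.convexHull(max(cn,key=len));(u,v),r=cv2.minEnclosingCircle(h);e=cv2.fitEllipse(h);print(u,v,r,e)
hsv=cv2.cvtColor(p,cv2.COLOR_RGB2HSV)
red=((hsv[...,0]<8)|(hsv[...,0]>172))&(hsv[...,1]>130)&(hsv[...,2]>70)
vv,uu=np.nonzero(red);j=vv.argmax();tip=ray(c,uu[j],vv[j],120);cen=ray(c,uu.mean(),vv.mean(),120)
print('tip',tip,'cen',cen)
C=ray(c,*e[0],146);print('C',C)
PA=np.arctan2(*(tip-C)[1::-1]);print('PA',np.degrees(PA),np.degrees(np.arctan2(*(cen-C)[1::-1])),np.hypot(*(tip-C)[:2]))
print(d[int(st[i][1])+10, int(e[0][0])-40], markang(p,s,C,PA))
E
```

```text
[  176    67   145   144 12156] [251.03126028 137.29820665]
248.19619750976562 138.10791015625 72.39289093017578 ((248.09764099121094, 138.29261779785156), (143.80015563964844, 144.59629821777344), 106.09259033203125)
tip [670.01544553 -18.91827026 120.        ] cen [688.71116492 -15.72315218 120.        ]
C [609.05601194 -35.6242867  146.        ]
PA 15.325708052221172 14.027676750023842 63.20714776446394
212.57985 (np.float64(71.90003950363219), np.int64(485), np.float64(33.67424237618206), np.float64(138.03253458472105))
```

```bash
python3 -m crank '[[-4,0,0,0,0],[-4,0,5,0,0],[-4,0,9.6,0,0],[-4,0,9.6,0,0],[-4,0,9.6,0,0],[-2.8,0,9.6,0,0],[-2.45,0,9.6,0,0],[-2.45,0,9.6,0,0]]'
cat >> h.py <<'E'
import scipy.ndimage as nd
C=np.array([609.06,-35.62]);PA=np.radians(14.3)
def look(name=None):
    s=sense();p,d=snapshot('wrist')
    if name: cv2.imwrite(f'pics/{name}.png',p[:,:,::-1])
    q=np.array(s['tool_pos'][:2])-C; yaw=s['tcp_rot'][2]
    print('t',round(float(s['time']),2),'r',np.hypot(*q).round(1),'phi',np.degrees(np.arctan2(q[1],q[0])).round(1),'yaw',yaw.round(1),'z',s['tool_pos'][2].round(1),'J6',s['joint_pos'][5].round(0),'F',s['ft_force'].round(1))
    k,R,o=cam('wrist',s); hsv=cv2.cvtColor(p,cv2.COLOR_RGB2HSV)
    m=(hsv[...,2]>110)&(hsv[...,1]<70)
    vv,uu=np.mgrid[:384,:512]; dd=np.tensordot(R@np.linalg.inv(k),np.stack([uu,vv,np.ones_like(uu)]),1)
    P=o[:2,None,None]+dd[:2]*((148-o[2])/dd[2]); Q=P-C[:,None,None]; r=np.hypot(*Q)
    l,n=nd.label(m&(r>33)&(r<50))
    for i in range(1,n+1):
        w=l==i
        if w.sum()<60: continue
        z=(Q[0]+1j*Q[1])[w]; a=np.angle(z.mean())
        print(' white',w.sum(),'r',round(abs(z.mean()),1),'width deg',np.degrees(np.ptp(np.angle(z/z.mean()))).round(0),'angle past pointer',np.degrees((a-PA)%(2*np.pi)).round(1))
E
python3 - <<'E'
from h import *
look('w2')
E
```

```text
time: 3.0
tool_pos: [542.1, -33.9, 156.9]
tcp_rot: [180.0, 0.3, -1.2]
ft_force: [-20.1, -0.0, 9.4]
finger_gap: 0.0
grip_force: 9.7
t 3.0 r 67.0 phi 178.6 yaw -1.2 z 156.9 J6 82.0 F [-20.1  -0.    9.4]
 white 207 r 48.5 width deg 16.0 angle past pointer 29.7
 white 92 r 49.0 width deg 7.0 angle past pointer 298.3
 white 70 r 49.1 width deg 6.0 angle past pointer 288.7
 white 89 r 48.9 width deg 7.0 angle past pointer 42.4
 white 71 r 49.1 width deg 6.0 angle past pointer 51.7
 white 1173 r 41.4 width deg 18.0 angle past pointer 85.0
```

View pics/w2.png

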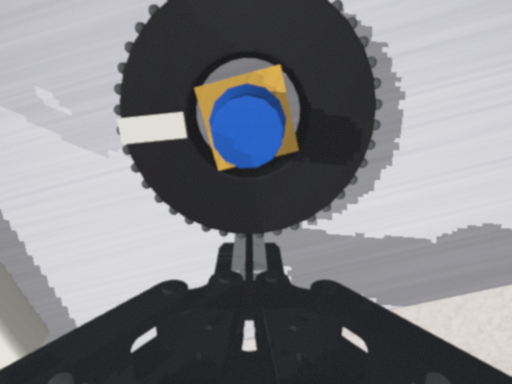

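The view shows the ring edge and knurl touching the finger side at (249,235), and the mark at (155,128), about 85° past the pointer. I'll make a short test arc with light pressure.

```bash
python3 -m crank '[[0.05,0.92,0,-0.14,0],[0.24,1.82,0,-0.28,0],[0.56,2.69,0,-0.42,0],[0.99,3.51,0,-0.56,0],[1.54,4.25,0,-0.70,0],[2.18,4.91,0,-0.84,0],[2.91,5.48,0,-0.98,0],[3.71,5.94,0,-1.12,0],[4.57,6.28,0,-1.26,0],[5.46,6.50,0,-1.40,0]]'
python3 - <<'E'
from h import *
look()
for n,x in[(20,.14)]:
    pass
# next 20 rows for r=66 from start on r=66
r=6.6
print([[round(r-r*np.cos(t),2),round(r*np.sin(t),2),0,round(-t,2),0] for t in .14*np.arange(1,21)])
E
```

```text
time: 4.05
tool_pos: [599.1, -100.9, 158.3]
tcp_rot: [179.7, 0.0, 79.3]
ft_force: [0.2, -0.1, -0.5]
finger_gap: -0.1
grip_force: 0.0
t 4.05 r 66.0 phi -98.7 yaw 79.3 z 158.3 J6 -4.0 F [ 0.2 -0.1 -0.5]
 white 1248 r 44.4 width deg 90.0 angle past pointer 346.4
 white 1293 r 41.4 width deg 18.0 angle past pointer 141.6
[[np.float64(0.06), np.float64(0.92), 0, np.float64(-0.14), 0], [np.float64(0.26), np.float64(1.82), 0, np.float64(-0.28), 0], [np.float64(0.57), np.float64(2.69), 0, np.float64(-0.42), 0], [np.float64(1.01), np.float64(3.51), 0, np.float64(-0.56), 0], [np.float64(1.55), np.float64(4.25), 0, np.float64(-0.7), 0], [np.float64(2.19), np.float64(4.91), 0, np.float64(-0.84), 0], [np.float64(2.92), np.float64(5.48), 0, np.float64(-0.98), 0], [np.float64(3.72), np.float64(5.94), 0, np.float64(-1.12), 0], [np.float64(4.58), np.float64(6.28), 0, np.float64(-1.26), 0], [np.float64(5.48), np.float64(6.5), 0, np.float64(-1.4), 0], [np.float64(6.4), np.float64(6.6), 0, np.float64(-1.54), 0], [np.float64(7.32), np.float64(6.56), 0, np.float64(-1.68), 0], [np.float64(8.23), np.float64(6.4), 0, np.float64(-1.82), 0], [np.float64(9.1), np.float64(6.11), 0, np.float64(-1.96), 0], [np.float64(9.93), np.float64(5.7), 0, np.float64(-2.1), 0], [np.float64(10.69), np.float64(5.18), 0, np.float64(-2.24), 0], [np.float64(11.38), np.float64(4.55), 0, np.float64(-2.38), 0], [np.float64(11.97), np.float64(3.84), 0, np.float64(-2.52), 0], [np.float64(12.45), np.float64(3.06), 0, np.float64(-2.66), 0], [np.float64(12.82), np.float64(2.21), 0, np.float64(-2.8), 0]]
```

```bash
cat >> h.py <<'E'
def arc(n,r,C=C,dz=0,step=.14):
    s=sense();R=Ro.from_euler('xyz',s['tcp_rot'],degrees=True).as_matrix()
    A=(R.T@np.append(C-s['tool_pos'][:2],0))/10; t0=np.arctan2(-A[1],A[0])
    print('t0',t0.round(3),'['+','.join('[%.2f,%.2f,%.1f,%.2f,0]'%(A[0]-r/10*np.cos(t0+t),A[1]+r/10*np.sin(t0+t),dz,-t) for t in step*np.arange(1,n+1))+']')
E
python3 -c "
from h import *
arc(16,64.8,np.array([607.8,-35.6]),.2)"
```

```text
t0 0.06 [[0.23,0.89,0.2,-0.14,0],[0.48,1.77,0.2,-0.28,0],[0.84,2.60,0.2,-0.42,0],[1.31,3.37,0.2,-0.56,0],[1.89,4.07,0.2,-0.70,0],[2.56,4.68,0.2,-0.84,0],[3.31,5.19,0.2,-0.98,0],[4.12,5.60,0.2,-1.12,0],[4.98,5.88,0.2,-1.26,0],[5.87,6.04,0.2,-1.40,0],[6.77,6.08,0.2,-1.54,0],[7.68,5.99,0.2,-1.68,0],[8.56,5.78,0.2,-1.82,0],[9.40,5.44,0.2,-1.96,0],[10.19,4.99,0.2,-2.10,0],[10.90,4.44,0.2,-2.24,0]]
```

```bash
python3 -m crank '[[0.23,0.89,0.2,-0.14,0],[0.48,1.77,0.2,-0.28,0],[0.84,2.60,0.2,-0.42,0],[1.31,3.37,0.2,-0.56,0],[1.89,4.07,0.2,-0.70,0],[2.56,4.68,0.2,-0.84,0],[3.31,5.19,0.2,-0.98,0],[4.12,5.60,0.2,-1.12,0]]'
python3 - <<'E'
from h import *
look()
arc(9,64.8,np.array([607.8,-35.6]))
E
```

```text
time: 4.9
tool_pos: [661.3, -70.3, 155.5]
tcp_rot: [179.9, 0.2, 143.3]
ft_force: [0.5, -0.1, -0.7]
finger_gap: -0.1
grip_force: 0.0
t 4.9 r 62.7 phi -33.6 yaw 143.3 z 155.5 J6 -64.0 F [ 0.5 -0.1 -0.7]
 white 945 r 37.9 width deg 18.0 angle past pointer 142.1
 white 77 r 49.0 width deg 8.0 angle past pointer 48.0
 white 1144 r 44.1 width deg 92.0 angle past pointer 357.8
 white 142 r 48.7 width deg 19.0 angle past pointer 299.1
t0 0.076 [[0.01,0.91,0.0,-0.14,0],[0.26,1.78,0.0,-0.28,0],[0.64,2.60,0.0,-0.42,0],[1.12,3.37,0.0,-0.56,0],[1.71,4.06,0.0,-0.70,0],[2.39,4.66,0.0,-0.84,0],[3.15,5.16,0.0,-0.98,0],[3.96,5.55,0.0,-1.12,0],[4.83,5.82,0.0,-1.26,0]]
```

```bash
cat >> h.py <<'E'
from scipy.optimize import least_squares
def fitC(c0):
    s=sense();p,d=snapshot('wrist');k,R,o=cam('wrist',s)
    m=(p.max(2)<48).astype(np.uint8)
    e=cv2.morphologyEx(m,cv2.MORPH_OPEN,np.ones((9,9)))   # drops ridges
    vv,uu=np.nonzero(e&~cv2.erode(e,np.ones((3,3))))
    dd=R@np.linalg.inv(k)@np.stack([uu,vv,np.ones(len(uu))]);P=(o[:2,None]+dd[:2]*((148-o[2])/dd[2])).T
    c=np.array(c0,float)
    ok=(uu>2)&(uu<509)&(vv>2)&(vv<381); P=P[ok]
    for tol in(8,5,3,2):
        r=np.hypot(*(P-c).T); w=abs(r-51.5)<tol
        f=least_squares(lambda q:np.hypot(*(P[w]-q[:2]).T)-q[2],[*c,51.5],loss='soft_l1',f_scale=.5); c=f.x[:2]
    print('centre',f.x.round(1),w.sum(),'rms',np.std(f.fun).round(2))
    return c
E
python3 - <<'E'
from h import *
fitC(C);look('w3')
E
```

```text
centre [-8.82420e+04 -8.71738e+04  5.15000e+01] 0 rms nan
t 5.0 r 62.3 phi -33.1 yaw 143.2 z 155.2 J6 -64.0 F [-0.5 -0.5 -0.1]
 white 985 r 38.1 width deg 18.0 angle past pointer 142.1
 white 1215 r 43.5 width deg 97.0 angle past pointer 1.9
 white 147 r 48.7 width deg 20.0 angle past pointer 299.5
  ret = _var(a, axis=axis, dtype=dtype, out=out, ddof=ddof,
  arrmean = um.true_divide(arrmean, div, out=arrmean,
  ret = ret.dtype.type(ret / rcount)
```

View pics/w3.png

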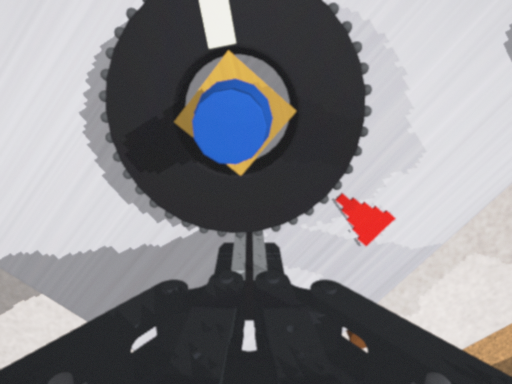

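The view shows the ring centred near (236,104), the mark at (218,25) and the pointer tip at (338,198). The fingers are just clear of the rim at (249,233). I'll recompute the centre from this view and the previous one.

Run:
```python
from h import *
s=sense()
print(s['tcp_rot'],s['tool_pos'])
print('w3',ray(cam('wrist',s),236.5,103.5,147),'tip',ray(cam('wrist',s),336,197,120),'cen',ray(cam('wrist',s),365,217,120))
s2=dict(s,tool_pos=np.array([542.1,-33.9,156.9]),tcp_rot=np.array([180,.3,-1.2]))
print('w2',ray(cam('wrist',s2),248,106,147))
```

```text
[1.79923590e+02 1.61881570e-01 1.42919237e+02] [660.7970378  -70.10716398 154.74889373]
w3 [602.2073913  -33.02931655 147.        ] tip [669.41722228 -22.47846362 120.        ] cen [687.71830752 -16.41711673 120.        ]
w2 [610.1426142  -33.97815313 147.        ]
```

```bash
sed -i 's/^C=np.array.*/C=np.array([605.7,-35.7]);PA=np.radians(13.5)/' h.py
python3 - <<'E'
from h import *
look();arc(9,63)
E
```

```text
t 5.05 r 65.0 phi -32.0 yaw 142.9 z 154.7 J6 -63.0 F [ 0.7 -0.2  0. ]
 white 721 r 36.6 width deg 18.0 angle past pointer 140.6
t0 0.082 [[0.31,0.86,0.0,-0.14,0],[0.56,1.70,0.0,-0.28,0],[0.93,2.50,0.0,-0.42,0],[1.41,3.24,0.0,-0.56,0],[1.98,3.91,0.0,-0.70,0],[2.65,4.49,0.0,-0.84,0],[3.39,4.97,0.0,-0.98,0],[4.18,5.34,0.0,-1.12,0],[5.03,5.60,0.0,-1.26,0]]
```

```bash
python3 -m crank '[[0.31,0.86,0,-0.14,0],[0.56,1.70,0,-0.28,0],[0.93,2.50,0,-0.42,0],[1.41,3.24,0,-0.56,0],[1.98,3.91,0,-0.70,0],[2.65,4.49,0,-0.84,0],[3.39,4.97,0,-0.98,0],[4.18,5.34,0,-1.12,0],[5.03,5.60,0,-1.26,0]]'
python3 - <<'E'
from h import *
look()
E
```

```text
time: 6.0
tool_pos: [655.6, 5.8, 154.2]
tcp_rot: [-179.8, 0.4, -144.6]
ft_force: [12.1, 6.7, -3.8]
finger_gap: 0.1
grip_force: 6.6
t 6.0 r 64.9 phi 39.8 yaw -144.6 z 154.2 J6 -129.0 F [12.1  6.7 -3.8]
 white 803 r 37.0 width deg 18.0 angle past pointer 211.5
```

```bash
python3 -m crank '[[-1.5,0,0,0,0],[-1.5,0,-5,0.14,0],[-1.5,0,-8,0.28,0],[6.4,7.1,-8,0.42,0],[6.4,7.1,-8,0.56,0],[6.4,7.1,-8,0.7,0],[6.4,7.1,-8,0.84,0],[6.4,7.1,-8,0.98,0],[6.4,7.1,-8,1.12,0],[6.4,7.1,-8,1.26,0],[6.4,7.1,-8,1.4,0],[6.4,7.1,-8,1.54,0],[6.4,7.1,-8,1.68,0],[6.4,7.1,-8,1.82,0],[6.4,7.1,-8,1.96,0],[6.4,7.1,-8,2.1,0],[6.4,7.1,-8,2.24,0],[6.4,7.1,-8,2.38,0],[6.4,7.1,-8,2.52,0],[6.4,7.1,-8,2.66,0]]' && python3 -m crank '[[0,0,0,0.14,0],[0,0,0,0.28,0],[0,0,0,0.42,0],[0,0,0,0.56,0],[0,0,0,0.7,0],[0,0,0,0.84,0],[0,0,0,0.98,0],[0,0,0,1.12,0],[0,0,0,1.26,0],[0,0,0,1.4,0],[0,0,0,1.54,0],[0,0,0,1.68,0],[0,0,2,1.82,0],[0,0,5,1.96,0],[0,0,8,2.05,0],[0,0,8,2.05,0],[0,0,8,2.05,0]]'
python3 - <<'E'
from h import *
look();C=np.array([606,-35.7]);arc(20,63.2,C)
E
```

```text
time: 8.05
tool_pos: [559.6, 25.1, 233.2]
tcp_rot: [179.9, -0.0, 62.3]
ft_force: [-0.4, -0.3, 0.1]
finger_gap: -0.2
grip_force: 0.0
time: 9.75
tool_pos: [559.4, 25.4, 153.0]
tcp_rot: [180.0, 0.0, -54.5]
ft_force: [-0.6, 0.4, 0.6]
finger_gap: -0.2
grip_force: 0.0
t 9.75 r 76.6 phi 127.2 yaw -54.5 z 153.0 J6 142.0 F [-0.6  0.4  0.6]
 white 1462 r 41.4 width deg 18.0 angle past pointer 212.9
t0 0.023 [[1.39,0.85,0.0,-0.14,0],[1.59,1.71,0.0,-0.28,0],[1.91,2.53,0.0,-0.42,0],[2.34,3.30,0.0,-0.56,0],[2.88,4.01,0.0,-0.70,0],[3.51,4.63,0.0,-0.84,0],[4.22,5.15,0.0,-0.98,0],[5.00,5.58,0.0,-1.12,0],[5.83,5.89,0.0,-1.26,0],[6.69,6.08,0.0,-1.40,0],[7.57,6.15,0.0,-1.54,0],[8.45,6.09,0.0,-1.68,0],[9.32,5.91,0.0,-1.82,0],[10.15,5.62,0.0,-1.96,0],[10.94,5.21,0.0,-2.10,0],[11.65,4.69,0.0,-2.24,0],[12.29,4.08,0.0,-2.38,0],[12.84,3.39,0.0,-2.52,0],[13.29,2.63,0.0,-2.66,0],[13.62,1.81,0.0,-2.80,0]]
```

```bash
python3 -m crank '[[1.25,0.05,0,0,0],[1.39,0.85,0,-0.14,0],[1.59,1.71,0,-0.28,0],[1.91,2.53,0,-0.42,0],[2.34,3.30,0,-0.56,0],[2.88,4.01,0,-0.70,0],[3.51,4.63,0,-0.84,0],[4.22,5.15,0,-0.98,0],[5.00,5.58,0,-1.12,0],[5.83,5.89,0,-1.26,0],[6.69,6.08,0,-1.40,0],[7.57,6.15,0,-1.54,0],[8.45,6.09,0,-1.68,0],[9.32,5.91,0,-1.82,0],[10.15,5.62,0,-1.96,0],[10.94,5.21,0,-2.10,0],[11.65,4.69,0,-2.24,0],[12.29,4.08,0,-2.38,0],[12.84,3.39,0,-2.52,0],[13.29,2.63,0,-2.66,0]]'
python3 - <<'E'
from h import *
look();C=np.array([606,-35.7]);arc(14,63.2,C)
E
```

```text
time: 11.8
tool_pos: [616.9, -99.3, 154.4]
tcp_rot: [179.8, 0.1, 98.2]
ft_force: [0.5, 0.1, -0.1]
finger_gap: 0.0
grip_force: 0.0
t 11.8 r 64.6 phi -80.0 yaw 98.2 z 154.4 J6 -22.0 F [ 0.5  0.1 -0.1]
 white 1010 r 41.3 width deg 18.0 angle past pointer 307.5
t0 0.034 [[0.22,0.88,0.0,-0.14,0],[0.43,1.73,0.0,-0.28,0],[0.76,2.55,0.0,-0.42,0],[1.20,3.32,0.0,-0.56,0],[1.75,4.01,0.0,-0.70,0],[2.38,4.63,0.0,-0.84,0],[3.10,5.15,0.0,-0.98,0],[3.88,5.56,0.0,-1.12,0],[4.71,5.86,0.0,-1.26,0],[5.58,6.04,0.0,-1.40,0],[6.46,6.10,0.0,-1.54,0],[7.34,6.04,0.0,-1.68,0],[8.21,5.85,0.0,-1.82,0],[9.04,5.55,0.0,-1.96,0]]
```

```bash
sed -i 's/^C=np.array.*/C=np.array([606.2,-34.5]);PA=np.radians(13.5)/' h.py
python3 - <<'E'
from h import *
look();arc(14,62.8)
E
```

```text
t 11.85 r 65.6 phi -79.7 yaw 98.7 z 154.6 J6 -22.0 F [-0.2  0.1  0.5]
 white 66 r 49.2 width deg 5.0 angle past pointer 42.2
 white 1008 r 41.3 width deg 18.0 angle past pointer 305.8
t0 0.029 [[0.34,0.87,0.0,-0.14,0],[0.55,1.72,0.0,-0.28,0],[0.88,2.54,0.0,-0.42,0],[1.31,3.30,0.0,-0.56,0],[1.85,3.99,0.0,-0.70,0],[2.48,4.61,0.0,-0.84,0],[3.19,5.13,0.0,-0.98,0],[3.96,5.54,0.0,-1.12,0],[4.79,5.84,0.0,-1.26,0],[5.65,6.03,0.0,-1.40,0],[6.52,6.09,0.0,-1.54,0],[7.40,6.03,0.0,-1.68,0],[8.26,5.85,0.0,-1.82,0],[9.08,5.55,0.0,-1.96,0]]
```

```bash
python3 -m crank '[[0.34,0.87,0,-0.14,0],[0.55,1.72,0,-0.28,0],[0.88,2.54,0,-0.42,0],[1.31,3.30,0,-0.56,0],[1.85,3.99,0,-0.70,0],[2.48,4.61,0,-0.84,0],[3.19,5.13,0,-0.98,0],[3.96,5.54,0,-1.12,0],[4.79,5.84,0,-1.26,0],[5.65,6.03,0,-1.40,0],[6.52,6.09,0,-1.54,0],[7.40,6.03,0,-1.68,0],[8.26,5.85,0,-1.82,0],[9.08,5.55,0,-1.96,0]]'
python3 - <<'E'
from h import *
look()
E
```

```text
time: 13.3
tool_pos: [660.1, -0.2, 154.1]
tcp_rot: [-179.8, 0.3, -149.8]
ft_force: [6.9, 2.9, -2.6]
finger_gap: -0.1
grip_force: 3.7
t 13.3 r 63.9 phi 32.5 yaw -149.8 z 154.1 J6 -125.0 F [ 6.9  2.9 -2.6]
 white 1047 r 41.4 width deg 18.0 angle past pointer 59.5
```

```bash
python3 -m crank '[[-1.5,0,0,0,0],[-1.5,0,-5,0.14,0],[-1.5,0,-8,0.28,0],[7.3,7.4,-8,0.42,0],[7.3,7.4,-8,0.56,0],[7.3,7.4,-8,0.7,0],[7.3,7.4,-8,0.84,0],[7.3,7.4,-8,0.98,0],[7.3,7.4,-8,1.12,0],[7.3,7.4,-8,1.26,0],[7.3,7.4,-8,1.4,0],[7.3,7.4,-8,1.54,0],[7.3,7.4,-8,1.68,0],[7.3,7.4,-8,1.82,0],[7.3,7.4,-8,1.96,0],[7.3,7.4,-8,2.1,0],[7.3,7.4,-8,2.24,0],[7.3,7.4,-8,2.38,0],[7.3,7.4,-8,2.52,0],[7.3,7.4,-8,2.66,0]]' && python3 -m crank '[[0,0,0,0.14,0],[0,0,0,0.28,0],[0,0,0,0.42,0],[0,0,0,0.56,0],[0,0,0,0.7,0],[0,0,0,0.84,0],[0,0,0,0.98,0],[0,0,0,1.12,0],[0,0,0,1.26,0],[0,0,0,1.4,0],[0,0,0,1.54,0],[0,0,0,1.68,0],[0,0,2,1.82,0],[0,0,5,1.95,0],[0,0,8,1.95,0],[0,0,8,1.95,0],[0,0,8,1.95,0]]'
python3 - <<'E'
from h import *
look();arc(19,62.8)
E
```

```text
time: 15.35
tool_pos: [557.8, 26.4, 233.6]
tcp_rot: [179.9, -0.0, 57.1]
ft_force: [-1.4, 0.5, 0.2]
finger_gap: 0.1
grip_force: 0.0
time: 17.05
tool_pos: [557.5, 26.6, 153.2]
tcp_rot: [180.0, 0.0, -54.1]
ft_force: [0.7, -0.2, 1.2]
finger_gap: -0.1
grip_force: 0.0
t 17.05 r 78.1 phi 128.5 yaw -54.1 z 153.2 J6 142.0 F [ 0.7 -0.2  1.2]
 white 1178 r 41.4 width deg 18.0 angle past pointer 60.9
t0 0.035 [[1.57,0.82,0.0,-0.14,0],[1.79,1.67,0.0,-0.28,0],[2.12,2.49,0.0,-0.42,0],[2.56,3.25,0.0,-0.56,0],[3.10,3.94,0.0,-0.70,0],[3.73,4.55,0.0,-0.84,0],[4.44,5.06,0.0,-0.98,0],[5.22,5.47,0.0,-1.12,0],[6.05,5.77,0.0,-1.26,0],[6.91,5.95,0.0,-1.40,0],[7.78,6.01,0.0,-1.54,0],[8.66,5.94,0.0,-1.68,0],[9.52,5.75,0.0,-1.82,0],[10.34,5.45,0.0,-1.96,0],[11.12,5.03,0.0,-2.10,0],[11.82,4.51,0.0,-2.24,0],[12.45,3.90,0.0,-2.38,0],[12.99,3.20,0.0,-2.52,0],[13.42,2.44,0.0,-2.66,0]]
```

```bash
python3 -m crank '[[1.45,0.05,0,0,0],[1.57,0.82,0,-0.14,0],[1.79,1.67,0,-0.28,0],[2.12,2.49,0,-0.42,0],[2.56,3.25,0,-0.56,0],[3.10,3.94,0,-0.70,0],[3.73,4.55,0,-0.84,0],[4.44,5.06,0,-0.98,0],[5.22,5.47,0,-1.12,0],[6.05,5.77,0,-1.26,0],[6.91,5.95,0,-1.40,0],[7.78,6.01,0,-1.54,0],[8.66,5.94,0,-1.68,0],[9.52,5.75,0,-1.82,0],[10.34,5.45,0,-1.96,0],[11.12,5.03,0,-2.10,0],[11.82,4.51,0,-2.24,0],[12.45,3.90,0,-2.38,0],[12.99,3.20,0,-2.52,0],[13.42,2.44,0,-2.66,0]]'
python3 - <<'E'
from h import *
look();arc(14,62.8)
E
```

```text
time: 19.1
tool_pos: [618.2, -98.1, 154.5]
tcp_rot: [179.9, 0.1, 98.7]
ft_force: [-0.3, -1.4, 1.3]
finger_gap: 0.2
grip_force: 0.7
t 19.1 r 64.8 phi -79.3 yaw 98.7 z 154.5 J6 -22.0 F [-0.3 -1.4  1.3]
 white 60 r 49.2 width deg 5.0 angle past pointer 34.6
 white 1070 r 41.3 width deg 18.0 angle past pointer 210.8
t0 0.043 [[0.28,0.87,0.0,-0.14,0],[0.50,1.72,0.0,-0.28,0],[0.84,2.53,0.0,-0.42,0],[1.28,3.28,0.0,-0.56,0],[1.83,3.97,0.0,-0.70,0],[2.47,4.58,0.0,-0.84,0],[3.18,5.08,0.0,-0.98,0],[3.96,5.49,0.0,-1.12,0],[4.79,5.78,0.0,-1.26,0],[5.65,5.95,0.0,-1.40,0],[6.53,6.00,0.0,-1.54,0],[7.41,5.93,0.0,-1.68,0],[8.26,5.74,0.0,-1.82,0],[9.09,5.43,0.0,-1.96,0]]
```

```bash
python3 -m crank '[[0.28,0.87,0,-0.14,0],[0.50,1.72,0,-0.28,0],[0.84,2.53,0,-0.42,0],[1.28,3.28,0,-0.56,0],[1.83,3.97,0,-0.70,0],[2.47,4.58,0,-0.84,0],[3.18,5.08,0,-0.98,0],[3.96,5.49,0,-1.12,0],[4.79,5.78,0,-1.26,0],[5.65,5.95,0,-1.40,0],[6.53,6.00,0,-1.54,0],[7.41,5.93,0,-1.68,0],[8.26,5.74,0,-1.82,0],[9.09,5.43,0,-1.96,0]]'
python3 - <<'E'
from h import *
look()
E
```

```text
time: 20.55
tool_pos: [659.3, 1.6, 154.5]
tcp_rot: [-179.8, 0.3, -149.1]
ft_force: [3.9, 0.8, -1.7]
finger_gap: 0.3
grip_force: 1.5
t 20.55 r 64.2 phi 34.2 yaw -149.1 z 154.5 J6 -125.0 F [ 3.9  0.8 -1.7]
 white 1016 r 41.3 width deg 17.0 angle past pointer 320.8
```

```bash
python3 -m crank '[[-1.5,0,0,0,0],[-1.5,0,-5,0.14,0],[-1.5,0,-8,0.28,0],[6.5,-8.2,-8,0.42,0],[6.5,-8.2,-8,0.56,0],[6.5,-8.2,-8,0.7,0],[6.5,-8.2,-8,0.84,0],[6.5,-8.2,-8,0.98,0],[6.5,-8.2,-8,1.12,0],[6.5,-8.2,-8,1.26,0],[6.5,-8.2,-8,1.4,0],[6.5,-8.2,-8,1.58,0],[6.5,-8.2,-8,1.58,0],[6.5,-8.2,-8,1.58,0]]'
python3 - <<'E'
from h import *
look('w4')
E
```

```text
time: 22.0
tool_pos: [643.4, -102.3, 233.1]
tcp_rot: [180.0, 0.0, 120.2]
ft_force: [0.2, 0.0, -0.3]
finger_gap: 0.3
grip_force: 0.0
t 22.0 r 77.4 phi -61.3 yaw 120.2 z 233.1 J6 -44.0 F [ 0.2  0.  -0.3]
 white 441 r 41.3 width deg 17.0 angle past pointer 322.3
```

View pics/w4.png

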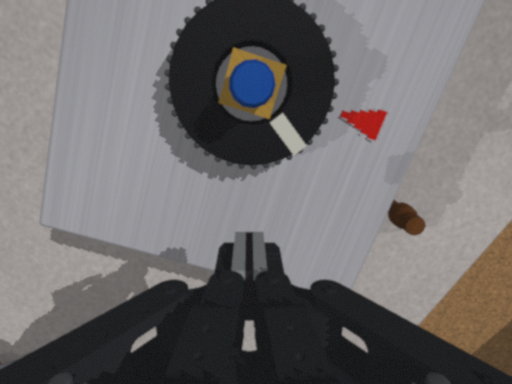

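The view shows the ring centred near (253,80), the mark at (288,134), the pointer tip at (341,115) and the probe undisturbed. The deck's near edge runs from about (45,222) to (215,264).

Run:
```python
from h import *
s=sense();c=cam('wrist',s)
C0=ray(c,252.5,79.5,147);az=lambda v:np.degrees(np.arctan2(v[1],v[0])).round(1)
img=cv2.imread('pics/w4.png');hsv=cv2.cvtColor(img,cv2.COLOR_BGR2HSV)
red=((hsv[...,0]<8)|(hsv[...,0]>172))&(hsv[...,1]>150)&(hsv[...,2]>90);vv,uu=np.nonzero(red)
print('C',C0,'tip',az(ray(c,341,115,120)-C0),'redcen',uu.mean(),vv.mean(),az(ray(c,uu.mean(),vv.mean(),120)-C0))
w=(hsv[...,2]>140)&(hsv[...,1]<60);w[:110]=0;w[157:]=0;w[:,:265]=0;w[:,310:]=0
vv,uu=np.nonzero(w);print('mark',uu.mean(),vv.mean(),az(ray(c,uu.mean(),vv.mean(),148)-C0))
print('edge x-dir',az(ray(c,215,264,120)-ray(c,45,222,120)),'edge y-dir',az(ray(c,70,0,120)-ray(c,42,222,120)))
arc(14,62.8)
```

```text
C [604.6286689  -33.06655673 147.        ] tip 10.0 redcen 365.9848484848485 121.14049586776859 11.5
mark 289.46382978723403 135.93900709219858 -25.1
edge x-dir 14.5 edge y-dir 103.3
t0 -0.027 [[1.48,0.92,0.0,-0.14,0],[1.64,1.78,0.0,-0.28,0],[1.92,2.61,0.0,-0.42,0],[2.31,3.40,0.0,-0.56,0],[2.81,4.12,0.0,-0.70,0],[3.40,4.77,0.0,-0.84,0],[4.08,5.33,0.0,-0.98,0],[4.83,5.79,0.0,-1.12,0],[5.64,6.13,0.0,-1.26,0],[6.48,6.37,0.0,-1.40,0],[7.36,6.48,0.0,-1.54,0],[8.23,6.47,0.0,-1.68,0],[9.10,6.34,0.0,-1.82,0],[9.94,6.08,0.0,-1.96,0]]
```

```bash
python3 -m crank '[[0,0,5,0,0],[0,0,7.9,0,0],[0,0,7.9,0,0],[1.4,0.03,7.9,0,0],[1.48,0.92,7.9,-0.14,0],[1.64,1.78,7.9,-0.28,0],[1.92,2.61,7.9,-0.42,0],[2.31,3.40,7.9,-0.56,0],[2.31,3.40,7.9,-0.56,0]]'
python3 - <<'E'
from h import *
look();arc(4,62.8,step=.07)
E
```

```text
time: 22.95
tool_pos: [663.2, -63.8, 157.2]
tcp_rot: [179.9, 0.4, 152.5]
ft_force: [5.0, -0.9, 1.2]
finger_gap: 0.2
grip_force: 2.1
t 22.95 r 64.1 phi -27.2 yaw 152.5 z 157.2 J6 -72.0 F [ 5.  -0.9  1.2]
 white 992 r 41.4 width deg 19.0 angle past pointer 356.4
t0 0.004 [[0.15,0.44,0.0,-0.07,0],[0.20,0.88,0.0,-0.14,0],[0.28,1.31,0.0,-0.21,0],[0.38,1.73,0.0,-0.28,0]]
```

```bash
python3 -m crank '[[-1.5,0,0,0,0],[-1.5,0,-5,0.14,0],[-1.5,0,-9.3,0.28,0],[-1.5,0,-9.3,0.42,0],[9.8,-3,-9.3,0.56,0],[9.8,-3,-9.3,0.7,0],[9.8,-3,-9.3,0.84,0],[9.8,-3,-9.3,0.98,0],[9.8,-3,-9.3,1.12,0],[9.8,-3,-9.3,1.26,0],[9.8,-3,-9.3,1.4,0],[9.8,-3,-9.3,1.54,0],[9.8,-3,-9.3,1.68,0],[9.8,-3,-9.3,1.82,0],[9.8,-3,-9.3,1.96,0],[9.8,-3,-9.3,2.1,0],[9.8,-3,-9.3,2.24,0],[9.8,-3,-9.3,2.43,0],[9.8,-3,-9.3,2.43,0],[9.8,-3,-9.3,2.43,0]]'
python3 - <<'E'
from h import *
look('w5')
E
```

```text
time: 25.0
tool_pos: [560.1, -45.6, 247.7]
tcp_rot: [180.0, -0.1, 12.8]
ft_force: [-0.4, -0.1, 0.0]
finger_gap: 0.0
grip_force: 0.0
t 25.0 r 47.4 phi -166.5 yaw 12.8 z 247.7 J6 67.0 F [-0.4 -0.1  0. ]
 white 458 r 41.4 width deg 18.0 angle past pointer 355.8
```

View pics/w5.png

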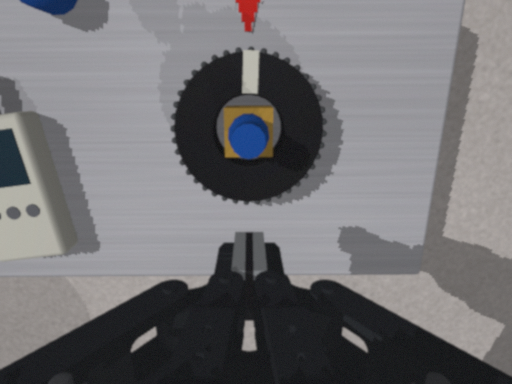

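The view shows the mark at (250,72) almost under the pointer tip at (248,30), with the ring centred near (249,125).

Run:
```python
from h import *
s=sense();c=cam('wrist',s)
img=cv2.imread('pics/w5.png');hsv=cv2.cvtColor(img,cv2.COLOR_BGR2HSV);az=lambda v:np.degrees(np.arctan2(v[1],v[0])).round(1)
red=((hsv[...,0]<8)|(hsv[...,0]>172))&(hsv[...,1]>150)&(hsv[...,2]>90);vr,ur=np.nonzero(red)
w=(hsv[...,2]>140)&(hsv[...,1]<60);w[:50]=0;w[96:]=0;w[:,:238]=0;w[:,262:]=0;vm,um=np.nonzero(w)
dk=(img.max(2)<48);rows=range(100,150);ctr=[(np.nonzero(dk[r,150:340])[0].min()+np.nonzero(dk[r,150:305])[0].max()*0) +150 for r in rows]
m=dk.astype(np.uint8);m[222:]=0;k,l,st,ce=cv2.connectedComponentsWithStats(m);i=1+np.argmax(st[1:,4]);cn,_=cv2.findContours((l==i).astype(np.uint8),0,1)
e=cv2.fitEllipse(cv2.convexHull(max(cn,key=len)));print(e)
br=(abs(hsv[...,0].astype(int)-20)<8)&(hsv[...,1]>120);vb,ub=np.nonzero(br[95:165,210:290]);print('brass u',ub.min()+210,ub.max()+210)
for u0 in(e[0][0],(ub.min()+ub.max())/2+210):
    C0=ray(c,u0,e[0][1],147)
    print(u0,'tip',ur[vr>=vr.max()-1].mean(),az(ray(c,ur[vr>=vr.max()-1].mean(),vr.max(),120)-C0),'red',ur.mean(),az(ray(c,ur.mean(),vr.mean(),120)-C0),'mark',um.mean(),vm.mean(),az(ray(c,um.mean(),vm.mean(),148)-C0))
print('edge',az(ray(c,420,275,120)-ray(c,100,276,120))+90)
```

```text
((248.06103515625, 125.8721694946289), (147.80123901367188, 149.196533203125), 160.77731323242188)
brass u 224 273
248.06103515625 tip 247.72727272727272 13.1 red 247.4937343358396 13.2 mark 250.12251148545175 70.6156202143951 10.7
248.5 tip 247.72727272727272 13.4 red 247.4937343358396 13.5 mark 250.12251148545175 70.6156202143951 11.2
edge 13.099999999999994
```

```bash
python3 -m crank '[[-3.1,0,0,0,0],[-3.1,0,5,0,0],[-3.1,0,9.2,0,0],[-3.1,0,9.2,0,0],[-2.2,0,9.2,0,0],[-1.6,0,9.2,0,0],[-1.6,0,9.2,0,0],[-1.6,0.08,9.2,0,0],[-1.6,0.16,9.2,0,0],[-1.6,0.24,9.2,0,0],[-1.6,0.24,9.2,0,0]]'
python3 - <<'E'
from h import *
look()
E
```

```text
time: 26.15
tool_pos: [544.4, -52.2, 156.5]
tcp_rot: [180.0, 0.2, 13.1]
ft_force: [-15.6, -2.8, 3.3]
finger_gap: -0.4
grip_force: 7.8
t 26.15 r 64.3 phi -164.0 yaw 13.1 z 156.5 J6 66.0 F [-15.6  -2.8   3.3]
 white 688 r 36.6 width deg 18.0 angle past pointer 358.6
 white 60 r 49.2 width deg 5.0 angle past pointer 58.4
```

```bash
python3 -m crank '[[-1.5,0,0,0,0],[-1.5,0,0,0,0],[-1.5,0,-5,0,0],[-1.5,0,-9.2,0,0],[1.6,-0.24,-9.2,0,0],[1.6,-0.24,-9.2,0,0],[1.6,-0.24,-9.2,0,0],[1.6,-0.24,-9.2,0,0]]'
python3 - <<'E'
from h import *
look('w6')
s=sense();c=cam('wrist',s)
img=cv2.imread('pics/w6.png');hsv=cv2.cvtColor(img,cv2.COLOR_BGR2HSV);az=lambda v:np.degrees(np.arctan2(v[1],v[0])).round(1)
red=((hsv[...,0]<8)|(hsv[...,0]>172))&(hsv[...,1]>150)&(hsv[...,2]>90);vr,ur=np.nonzero(red)
w=(hsv[...,2]>140)&(hsv[...,1]<60);w[:50]=0;w[96:]=0;w[:,:236]=0;w[:,262:]=0;vm,um=np.nonzero(w)
m=(img.max(2)<48).astype(np.uint8);m[222:]=0;k,l,st,ce=cv2.connectedComponentsWithStats(m);i=1+np.argmax(st[1:,4]);cn,_=cv2.findContours((l==i).astype(np.uint8),0,1)
e=cv2.fitEllipse(cv2.convexHull(max(cn,key=len)));C0=ray(c,*e[0],147)
print(e[0],'red',az(ray(c,ur.mean(),vr.mean(),120)-C0),'mark',um.mean(),vm.mean(),az(ray(c,um.mean(),vm.mean(),148)-C0))
E
```

```text
time: 27.0
tool_pos: [560.3, -45.6, 246.7]
tcp_rot: [180.0, -0.0, 13.1]
ft_force: [0.5, 0.4, -0.3]
finger_gap: -0.3
grip_force: 0.0
t 27.0 r 47.2 phi -166.4 yaw 13.1 z 246.7 J6 67.0 F [ 0.5  0.4 -0.3]
 white 456 r 41.5 width deg 17.0 angle past pointer 358.8
(248.28948974609375, 126.1773452758789) red 13.0 mark 247.76240601503758 70.65263157894736 13.5
```

View pics/w6.png

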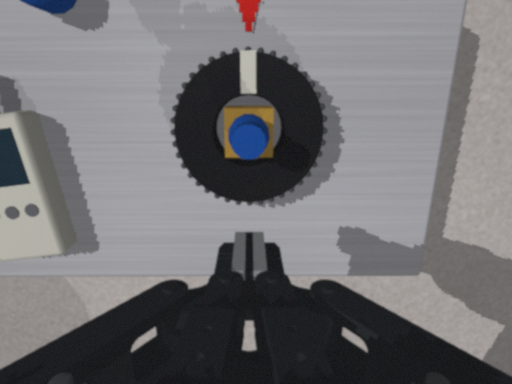

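The mark at (248,71) now lines up with the pointer at (248,30) for the second time. I'll raise the hand clear and hand in.

```bash
python3 -m crank '[[-1,0,-4,0,0],[-3,0,-8,0,0],[-5,0,-10,0,0],[-5,0,-10,0,0],[-5,0,-10,0,0]]' && python3 -c "
from bench import hand_in
print(hand_in())"
```

```text
time: 27.55
tool_pos: [511.4, -57.1, 346.5]
tcp_rot: [180.0, -0.1, 13.0]
ft_force: [0.1, 0.5, 0.3]
finger_gap: 0.3
grip_force: 0.0
the job is handed in; nothing more can be done
None
```

I turned the ring anticlockwise until the white mark reached the red pointer for the second time, about 0.5° from it by camera. The hand is clear, the probe looked undisturbed, and the job was handed in at 27.6 s.

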